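# Post a film reel through the flap of the film drop box

## Task

Push the film reel that lies on the shelf of the drop box through the hanging flap, so that it drops into the box, and draw back so that the flap swings shut behind it. Slide the reel flat along the shelf with the fingers: do not pick it up or tip it over, and leave the loupe and the film cassette on the shelf where they stand.

Things in the scene. Friction and masses are not known exactly. Their poses are not given: they have to be found in the camera images.
- drop_box: Grey sheet-metal film drop box fixed to the worktop, with a loading shelf in front (towards the robot). Origin: on the worktop straight below the middle of the doorway, in the plane of the closed flap. +x points from the shelf into the box, +y left along the front, z up. The box is closed, 250 mm wide, reaches back to x = 145 mm; its roof is 152 mm above the worktop.
- shelf_middle (a point): Middle of the top of the dark polished steel loading shelf, flat and slippery (friction about 0.2), 86 mm above the worktop, 250 mm wide (box y -125 to +125 mm), from box x = -180 mm to x = -10 mm, where it ends in a sharp drop inside the doorway. It is open at the front and the sides, without a rim.
- doorway (a point): Middle of the doorway's lower edge, level with the shelf's top, in the plane of the flap. The doorway is 124 mm wide (box y -62 to +62 mm) and 58 mm high (86 to 144 mm above the worktop). The front panel round it is 12 mm thick (box x -6 to +6 mm); hinge barrels above the doorway stand out to x = -11 mm.
- inner_floor (a point): Middle of the box's inner floor, 80 mm below the shelf's top, 6 mm above the worktop. A reel whose centre is pushed well beyond the shelf's end (15 mm or more) tips over it and drops to this floor, so the fingers need not enter the doorway.
- flap (a joint): The doorway's black flap, a plate 118 mm wide, 54 mm high and 3 mm thick, 18 g, hanging from a free hinge along its upper edge (143 mm above the worktop). 0 = hanging shut; it swings inwards only, up to 1.5 rad, needs well under 1 N, and gravity shuts it when nothing holds it.
- reel_center (a point): Centre, half-way up, of the wire film reel, an upright short cylinder (solid to the touch) 66 mm across and 40 mm high, about 70 g (may be from 50 to 95 g), loose, lying flat on the shelf. Its centre is 20 mm above the shelf.
- loupe_center (a point): Centre, half-way up, of the black loupe standing on the shelf beside the doorway: 46 mm across, 58 mm high, loose. To be left alone. It may stand left or right.
- cassette_center (a point): Centre, half-way up, of the film cassette standing on the shelf on the other side of the doorway: 25 mm across, 51 mm high, loose. To be left alone.
Things that resemble listed ones, but are neither listed nor needed, are in the scene too. What is shaped like the part that bears reel_center but yellow is not meant.

How it is judged:
By the outcome, as a careful person would: the job done as asked, in the order asked, and still so for the second after the job is handed in, with the robot touching nothing.
It also fails if it takes over 38 s, if anything falls off the work surface, if the arm or the gripper's body presses on something with over 40 N, if the wrist force passes 120 N, or if a joint passes its speed limit or range.

## Robot

A 7-joint arm with a two-finger parallel gripper is mounted at the origin on the work surface; the furniture and walls round the work are solid. World frame = base frame: x ahead of the robot, y to its left, z up, the work surface at z = 0. Lengths are in m, angles in rad, forces in N, time in s.
With the tool pointing down it reaches from about 0.35 to 0.9 m from the base axis. Payload 8.1 kg.
Tool frame: the origin (TCP) lies at the very end of the fingers, on their centre line; the grasp point (between the pads) lies 19 mm behind it (arm.grasp_offset is the distance from the TCP to the grasp point, in m); z points along the fingers, y is the direction in which the jaws open and shut (so a half turn about z gives the same grasp; the last joint's range is limited). The gripper opens to 92 mm and grips with 3 to 60 N. Pads are 19 mm wide; open, the fingers measure 130 mm over their backs; the gripper's body (75 mm by 190 mm) begins 47 mm behind the grasp point.
Start: joints at [1.048, 0.434, 0.025, 1.573, -0.012, 1.134, -0.075], TCP at [0.255, -0.571, 0.227] pointing down, gripper open.
Joint ranges: [-2.62, 2.62], [-0.44, 2.09], [-1.27, 1.32], [0.08, 2.57], [-1.32, 4.46], [0.12, 2], [-2.74, 2.74]. Speed limits (rad/s): [2.22, 2.22, 3.01, 3.01, 3.14, 3.14, 3.14].

## Interface

Orientations are given as a rotation vector (axis times angle).
In Python, from cell import arm, eyes, workorder gives the robot as it stands.
- The arm moves only by the shell command python3 -m inch 'ROWS' [FORCE]. ROWS is JSON, a list that holds one entry, the list of rows, each a list of 5 numbers: the closure, from 0 (fully open) to 1 (shut), then the shift along the tool's x, y, z in mm, then the turn about the tool's z in degrees. A call has 1 to 12 rows; each row shifts and turns the pose as measured when the row begins, along the tool's axes as they then stand; what a row does not reach is not made up. A row lasts 1/10 s, in which the tool goes at most 50 mm and 8.59 degrees, less where a joint would pass 70% of its speed; a pose out of reach is approached as far as the arm can. A call with a gripper value outside its range is refused whole. The fingers move at their own pace and stop on an object; FORCE is the grip in N (left out, the last holds). Time passes only in rows, so rows that do not move let the fingers close. It gives the time, the measured TCP pose, the force and the opening at its end, in the units of the state.
- arm.observe(): the state, without advancing time (a new reading comes with each control period).
- eyes.get_image(name): name is "side" or "top" or "wrist"; returns a dict with "frame" (400x640x3 uint8, blue, green, red), "intrinsics" (3x3 intrinsics, pixels), "rvec" (rotation vector, rad) and "tvec" (3), from world to camera coordinates, as OpenCV has them; the wrist camera has in their place "T_tool_cam" (4x4, takes a point from camera to tool coordinates, whose origin is the TCP and whose axes are the flange's). Camera axes: x right, y down, z forward; pixel columns grow to the right and rows downward; lengths in m; the calibration is good to about 2 mm. The wrist camera is an equidistant fisheye: a pixel r from the principal point sees the ray r / f radians off the axis. A picture is of the moment at which its call begins: read the wrist's pose just before it. There is no depth.
- workorder.sign_off(): hands the job in, once; it reports no verdict.
The state is a dict: "clock": time; "joints": joint angles; "dq": joint speeds; "joint_efforts": joint torques, N m; "position": TCP position; "ee_rot": TCP orientation; "force": force on the tool from outside, world axes, zero at the start; "ft_torque": the same for the moment, N m; "width": opening from 0.0 (shut) to 1.0 (fully open).
Only numpy, scipy, OpenCV 4.12 (cv2) and the standard library are available. Lean on these libraries where they do the work, as an engineer would, in place of code of your own. Each camera call takes 0.05 s, during which the arm holds its last target.

## Working session

There is one attempt and no reset: what is moved stays moved. The work goes in short steps, Python scripts to look and compute and a shell command to move; the robot and the scene stay as the last step left them, time stands still between calls to the robot, and variables do not carry over. Pictures are saved under pics/ and viewed, and the job is handed in when it is done.

```bash
ls; mkdir -p pics
python3 - <<'E'
from cell import arm, eyes, workorder
import cv2, numpy as np
s=arm.observe(); print(s)
for n in ("side","top","wrist"):
    d=eyes.get_image(n); cv2.imwrite(f"pics/{n}0.png",d["frame"])
    print(n,{k:np.round(v,4).tolist() for k,v in d.items() if k!="frame"})
E
```

```text
pics
{'clock': 0.0, 'joints': array([ 1.04841517,  0.43524294,  0.02495186,  1.57410743, -0.01162416,
        1.13398306, -0.07507625]), 'dq': array([ 1.19712577e-04, -1.33616606e-03, -7.61290783e-05, -2.64912548e-03,
        1.32708646e-03, -1.28679881e-03, -4.76897844e-04]), 'joint_efforts': array([-4.19363696e-04, -6.67842865e+01,  9.85163748e-01, -3.14464188e+01,
       -6.02297159e-02,  4.26334469e-02,  1.14008296e-04]), 'position': array([ 0.25448131, -0.57028102,  0.22592832]), 'ee_rot': array([-3.07115920e+00, -6.54183273e-01,  6.96435940e-04]), 'force': array([-0.360886  , -0.8370728 , -0.51555298]), 'ft_torque': array([ 0.04194116, -0.04338586,  0.01224327]), 'width': 0.9974123885083194}
side {'intrinsics': [[504.4381, 0.0, 327.3908], [0.0, 504.4381, 193.4973], [0.0, 0.0, 1.0]], 'rvec': [1.9982, -0.0236, 0.0205], 'tvec': [-0.558, 0.0958, 0.8743]}
top {'intrinsics': [[369.9458, 0.0, 319.0545], [0.0, 369.9458, 193.5389], [0.0, 0.0, 1.0]], 'rvec': [2.1058, -2.1671, 0.1412], 'tvec': [0.026, 0.562, 0.8979]}
wrist {'intrinsics': [[309.7069, 0.0, 324.6103], [0.0, 309.7069, 207.2996], [0.0, 0.0, 1.0]], 'T_tool_cam': [[0.0007, -0.9621, -0.2728, 0.0735], [1.0, 0.0007, -0.0, 0.0005], [0.0002, -0.2728, 0.9621, -0.1577], [0.0, 0.0, 0.0, 1.0]]}
```

View pics/side0.png

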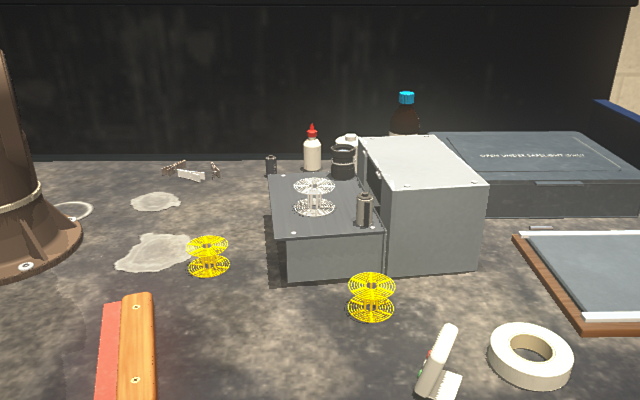

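View pics/top0.png

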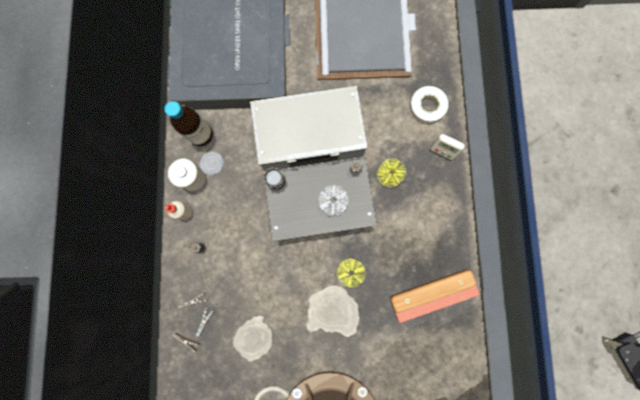

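View pics/wrist0.png

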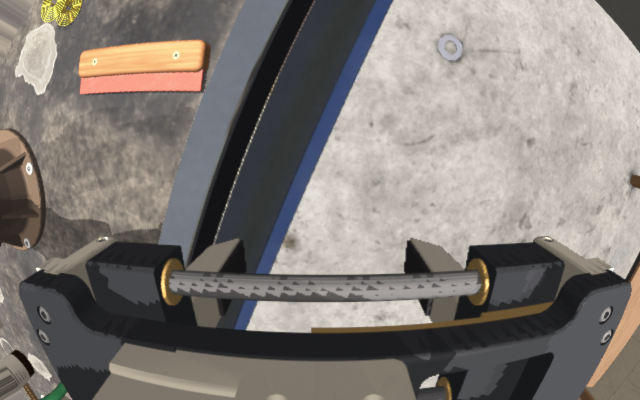

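The white wire reel on the shelf is at side (314,197) and top (333,201). The look-alikes are the yellow reels at side (208,256) and (371,297), which are top (351,272) and (392,172), both on the worktop. The loupe is at side (343,162) and top (275,180). The cassette is at side (364,210) and top (355,168). I'll check close crops next.

```bash
cat > h.py <<'E'
import cv2, numpy as np
from scipy.spatial.transform import Rotation as R
def ray(d,uv):
    K=d["intrinsics"]; Rm=cv2.Rodrigues(np.array(d["rvec"],float))[0]; t=np.array(d["tvec"],float).ravel()
    return -Rm.T@t, Rm.T@np.linalg.inv(K)@np.array([uv[0],uv[1],1.0])
def onz(d,uv,z):
    c,v=ray(d,uv); return c+v*(z-c[2])/v[2]
def proj(d,p):
    return cv2.projectPoints(np.array(p,float).reshape(-1,3),np.array(d["rvec"],float),np.array(d["tvec"],float),np.array(d["intrinsics"],float),None)[0].reshape(-1,2)
def tri(d1,u1,d2,u2):
    c1,v1=ray(d1,u1); c2,v2=ray(d2,u2); v1=v1/np.linalg.norm(v1); v2=v2/np.linalg.norm(v2)
    s=np.linalg.lstsq(np.c_[v1,-v2],c2-c1,rcond=None)[0]; a=c1+v1*s[0]; b=c2+v2*s[1]
    return (a+b)/2, np.linalg.norm(a-b)
E
python3 - <<'E'
import cv2
a=cv2.imread("pics/top0.png")[70:260,230:420]; cv2.imwrite("pics/topc.png",cv2.resize(a,(760,600),fx=0,fy=0,interpolation=cv2.INTER_CUBIC) if 0 else cv2.resize(a,None,fx=3.1,fy=3.1,interpolation=cv2.INTER_CUBIC))
a=cv2.imread("pics/side0.png")[120:290,250:500]; cv2.imwrite("pics/sidec.png",cv2.resize(a,None,fx=3,fy=3,interpolation=cv2.INTER_CUBIC))
E
```

```text
(no output)
```

View pics/topc.png

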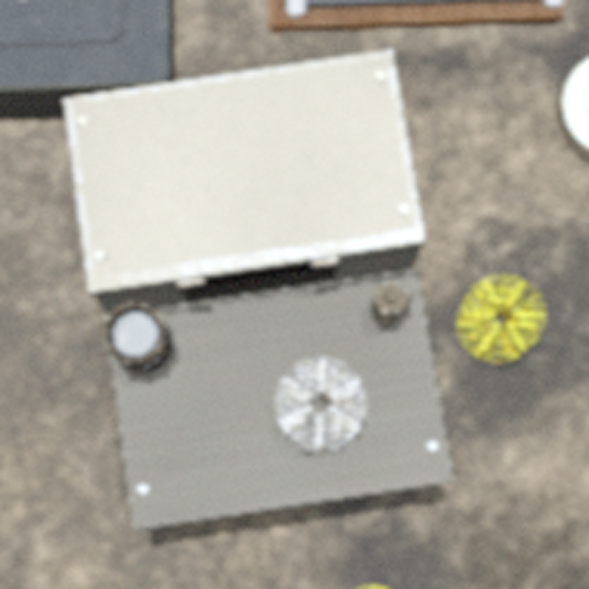

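View pics/sidec.png

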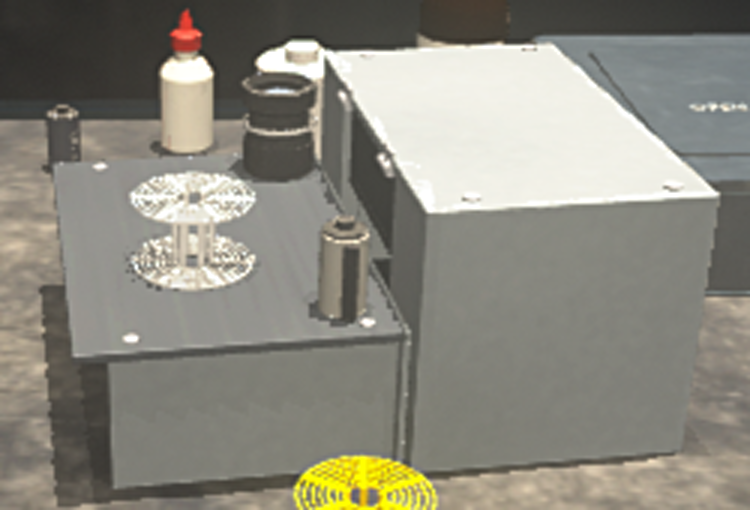

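Run:
```python
from cell import eyes
from h import *
d=eyes.get_image("top"); s=eyes.get_image("side")
T=lambda x,y:((x+.5)/3.1-.5+230,(y+.5)/3.1-.5+70)
S=lambda x,y:((x+.5)/3-.5+250,(y+.5)/3-.5+120)
P={}
for n,c,z in [("roofBL",(63,100),.152),("roofBR",(392,50),.152),("roofFR",(424,243),.152),("roofFL",(90,292),.152),("shFL",(135,526),.086),("shFR",(452,484),.086)]:
    P[n]=onz(d,T(*c),z); print(n,P[n].round(4))
for n,c,z in [("sroofBL",(550,44),.152),("sroofBR",(718,197),.152),("sroofFR",(430,210),.152),("sroofFL",(323,52),.152),("sshFL",(54,164),.086),("sshFR",(75,355),.086)]:
    P[n]=onz(s,S(*c),z); print(n,P[n].round(4))
for n,c,c2,z in [("reeltop",(321,404),(193,197),.126),("loupetop",(136,333),(281,85),.144),("casstop",(390,302),(345,223),.137)]:
    print(n,onz(d,T(*c),z).round(4),onz(s,S(*c2),z).round(4),tri(d,T(*c),s,S(*c2)))
```

```text
roofBL [0.767  0.1635 0.152 ]
roofBR [ 0.7979 -0.0853  0.152 ]
roofFR [ 0.6474 -0.1024  0.152 ]
roofFL [0.6183 0.1436 0.152 ]
shFL [0.4489 0.1214 0.086 ]
shFR [ 0.4742 -0.123   0.086 ]
sroofBL [0.7663 0.16   0.152 ]
sroofBR [ 0.7963 -0.0874  0.152 ]
sroofFR [ 0.6508 -0.1006  0.152 ]
sroofFL [0.6184 0.1457 0.152 ]
sshFL [0.4472 0.1225 0.086 ]
sshFR [ 0.4775 -0.1233  0.086 ]
reeltop [ 0.5339 -0.0236  0.126 ] [ 0.5355 -0.0232  0.126 ] (array([ 0.53471348, -0.02352423,  0.12602243]), np.float64(0.0016059796258090825))
loupetop [0.5883 0.1112 0.144 ] [0.5897 0.106  0.144 ] (array([0.5893808 , 0.11147308, 0.14193751]), np.float64(0.0013520730931888467))
casstop [ 0.6073 -0.077   0.137 ] [ 0.6116 -0.0823  0.137 ] (array([ 0.6100488 , -0.07728903,  0.13424268]), np.float64(0.0042768687451828725))
```

```bash
cat >> h.py <<'E'
W=np.array([[.767,.1635],[.7979,-.0853],[.6474,-.1024],[.6183,.1436],[.4489,.1214],[.4742,-.123],[.7663,.16],[.7963,-.0874],[.6508,-.1006],[.6184,.1457],[.4472,.1225],[.4775,-.1233]])
B=np.array([[.145,.125],[.145,-.125],[-.006,-.125],[-.006,.125],[-.18,.125],[-.18,-.125]]*2)
r,_=R.align_vectors(np.c_[W-W.mean(0),0*W[:,0]],np.c_[B-B.mean(0),0*B[:,0]])
yaw=r.as_euler('xyz')[2]; M=np.array([[np.cos(yaw),-np.sin(yaw)],[np.sin(yaw),np.cos(yaw)]]); O=W.mean(0)-M@B.mean(0)
tob=lambda p:M.T@(np.asarray(p)[:2]-O)
tow=lambda b:M@np.asarray(b)+O
E
python3 - <<'E'
from h import *
from cell import arm
print(yaw,np.degrees(yaw),O,((W-O)@M-B).round(4).tolist())
for n,p in dict(reel=(.5347,-.0235),loupe=(.589,.110),cass=(.609,-.078)).items(): print(n,tob(p).round(4))
s=arm.observe(); Rt=R.from_rotvec(s["ee_rot"]).as_matrix(); print(Rt.round(3), s["position"])
b=tow((-.15,-.03)); print(b)
E
```

```text
0.11957848405508471 6.851342456928764 [0.63941907 0.02118868] [[-0.0014, 0.0011], [-0.0004, 0.0004], [-0.0008, 0.0013], [-0.0004, -0.0009], [0.0028, -0.0028], [-0.0012, 0.0016], [-0.0025, -0.0023], [-0.0022, -0.0015], [0.0028, 0.0027], [-0.0, 0.0011], [0.0012, -0.0015], [0.002, 0.0009]]
reel [-0.1093 -0.0319]
loupe [-0.0395  0.0942]
cass [-0.042  -0.0949]
[[ 0.913  0.407 -0.   ]
 [ 0.407 -0.913  0.001]
 [-0.    -0.001 -1.   ]] [ 0.25462315 -0.57057289  0.22637298]
[ 0.49406903 -0.02649115]
```

The reel is at box (-109, -32) mm, with its top at z = 0.126 as given. The loupe is on the left at y = +94 and the cassette on the right at y = -95, and the two camera views agree to about 2 mm. The reel would catch the right jamb on a straight push, because its edge at -65 is past -62. I'll cradle it from behind with the fingers about 40 mm apart and steer it towards y ≈ 0. First I turn the tool to the box yaw, then cross over high.

```bash
python3 -m inch '[[[0.3,0,0,0,8.5],[0.565,0,0,0,8.5],[0.565,20,-38,0,0],[0.565,20,-38,0,0],[0.565,20,-38,0,0],[0.565,20,-38,0,0],[0.565,20,-38,0,0],[0.565,20,-38,0,0],[0.565,20,-38,0,0],[0.565,20,-38,0,0],[0.565,20,-38,0,0]]]'
cat >> h.py <<'E'
def st():
    from cell import arm
    s=arm.observe(); m=R.from_rotvec(s["ee_rot"]).as_matrix()
    print("t",round(s["clock"],2),"box xy mm",(tob(s["position"])*1000).round(1),"z",round(s["position"][2]*1000,1),"yaw err deg",round(np.degrees(np.arctan2(m[1,0],m[0,0])-yaw),2),"tilt",m[:,2].round(3),"w mm",round(s["width"]*92,1),"F",np.round(s["force"],1))
E
python3 -c "import h;h.st()"
```

```text
clock: 1.35
position: [0.397, -0.2041, 0.2245]
ee_rot: [3.135, 0.155, -0.003]
force: [1.4, -1.1, -0.5]
width: 0.433
t 1.35 box xy mm [-267.5 -194.7] z 224.5 yaw err deg -1.19 tilt [-0.001 -0.003 -1.   ] w mm 39.8 F [ 1.4 -1.1 -0.5]
```

```bash
python3 -m inch '[[[0.565,20,-38,0,-1.2],[0.565,20,-38,0,0],[0.565,20,-38,0,0],[0.565,15,-38,0,0],[0.565,5,-6,0,0],[0.565,0,0,0,0]]]' >/dev/null
python3 - <<'E'
import h,cv2; h.st()
from cell import eyes
cv2.imwrite("pics/w1.png",eyes.get_image("wrist")["frame"]); cv2.imwrite("pics/s1.png",eyes.get_image("side")["frame"])
E
```

```text
t 1.95 box xy mm [-182.3  -24.1] z 225.1 yaw err deg 0.58 tilt [ 0.002 -0.001 -1.   ] w mm 40.0 F [-0.5 -1.1  1.1]
```

View pics/w1.png

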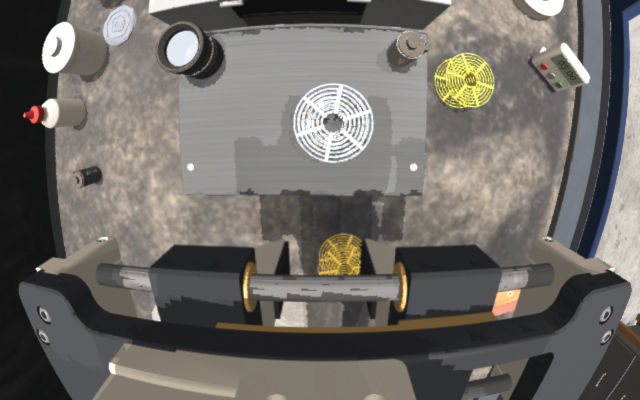

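View pics/s1.png

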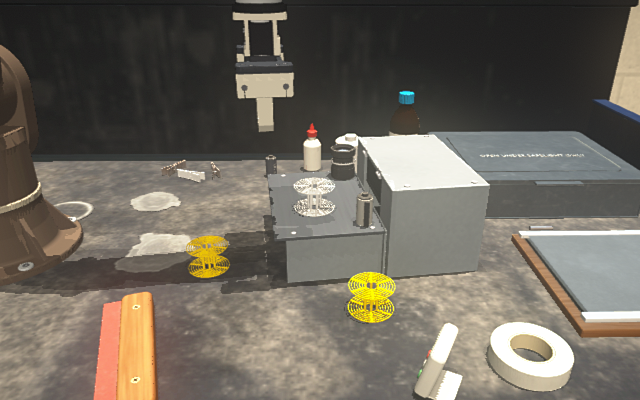

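The wrist view shows the white reel at (333,124) on the shelf, the loupe at (190,50), the cassette at (408,48) and the yellow reels off the shelf. I'll cross-check the reel position with the wrist camera.

```bash
cat >> h.py <<'E'
def wz(d,s,uv,z):
    K=d["intrinsics"]; x=(uv[0]-K[0,2])/K[0,0]; y=(uv[1]-K[1,2])/K[1,1]; th=np.hypot(x,y)
    v=np.array([x/th*np.sin(th),y/th*np.sin(th),np.cos(th)])
    T=np.array(d["T_tool_cam"]); m=R.from_rotvec(s["ee_rot"]).as_matrix()
    c=m@T[:3,3]+s["position"]; w=m@T[:3,:3]@v
    return c+w*(z-c[2])/w[2]
E
python3 - <<'E'
from h import *
from cell import arm,eyes
s=arm.observe(); d=eyes.get_image("wrist"); f=d["frame"]
hsv=cv2.cvtColor(f,cv2.COLOR_BGR2HSV); m=((hsv[...,1]<40)&(hsv[...,2]>190)).astype(np.uint8)
m[:, :250]=0; m[:,420:]=0; m[:70]=0; m[175:]=0
c=max(cv2.findContours(cv2.morphologyEx(m,cv2.MORPH_CLOSE,np.ones((7,7))),0,1)[0],key=cv2.contourArea)
(x,y),r=cv2.minEnclosingCircle(c); print(x,y,r)
p=wz(d,s,(x,y),.126); print("reel",p,tob(p)*1000)
e=[tob(wz(d,s,q,.126))*1000 for q in ((x-r,y),(x+r,y))]; print("dia",np.linalg.norm(e[0]-e[1]))
for n,q,z in (("loupe",(182,48),.144),("cass",(411,43),.137)): print(n,tob(wz(d,s,q,z))*1000)
E
```

```text
330.7876281738281 121.16339874267578 40.427425384521484
reel [ 0.53508446 -0.02238918  0.126     ] [-108.78812942  -30.8202041 ]
dia 66.573872483309
loupe [-42.83320112  91.19247557]
cass [-41.32433865 -94.59886562]
```

Three views agree, so the reel is at box (-109, -31). Next I descend behind it to about 13 mm above the shelf.

```bash
python3 -m inch '[[[0.565,0,7,30,0.6],[0.565,0,0,35,0],[0.565,0,0,30,0],[0.565,0,0,20,0],[0.565,0,0,8,0],[0.565,0,0,0,0]]]' >/dev/null
python3 - <<'E'
import h,cv2; h.st()
from cell import eyes
cv2.imwrite("pics/w2.png",eyes.get_image("wrist")["frame"]); cv2.imwrite("pics/s2.png",cv2.resize(eyes.get_image("side")["frame"][100:300,220:480],None,fx=3,fy=3))
E
```

```text
t 2.7 box xy mm [-185.1  -45.2] z 99.6 yaw err deg -1.23 tilt [ 0.005 -0.006 -1.   ] w mm 40.1 F [ 0.8 -0.5  0.5]
```

View pics/w2.png

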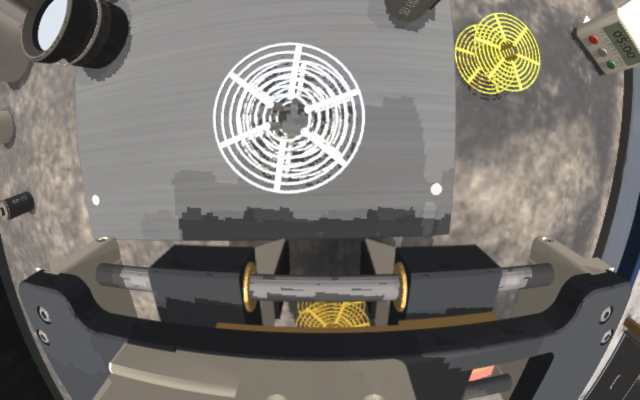

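View pics/s2.png

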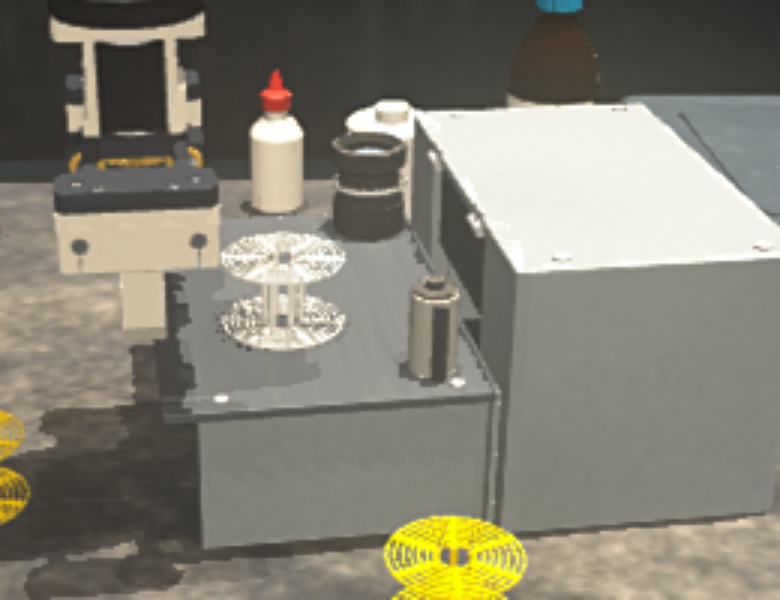

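The wrist view shows the reel at (289,118), left of the finger centre line at about 325. The TCP drifted to y = -45 during the descent, so I correct that before contact.

```bash
python3 -c "import h;h.st()"; python3 -m inch '[[[0.565,3,-14,0,-1.2],[0.565,0,0,0,0],[0.565,0,0,0,0]]]' >/dev/null; python3 -c "import h;h.st()"
```

```text
t 2.8 box xy mm [-184.   -44.9] z 100.8 yaw err deg -1.2 tilt [ 0.007 -0.006 -1.   ] w mm 40.4 F [ 0.3 -0.5  0. ]
t 3.1 box xy mm [-178.4  -29.8] z 103.5 yaw err deg 0.1 tilt [ 0.012 -0.006 -1.   ] w mm 39.9 F [-0.1 -0.1 -0.6]
```

```bash
python3 -m inch '[[[0.565,8,0,4,0],[0.565,8,0,1,0],[0.565,6,0,1,0],[0.565,5,0,1,0],[0.565,5,0,0,0]]]' >/dev/null
python3 - <<'E'
import h,cv2; h.st()
from cell import eyes
cv2.imwrite("pics/w3.png",eyes.get_image("wrist")["frame"])
E
```

```text
t 3.6 box xy mm [-142.9  -29.7] z 97.1 yaw err deg 0.13 tilt [ 0.014 -0.007 -1.   ] w mm 40.0 F [ 0.  -0.5 -0.7]
```

View pics/w3.png

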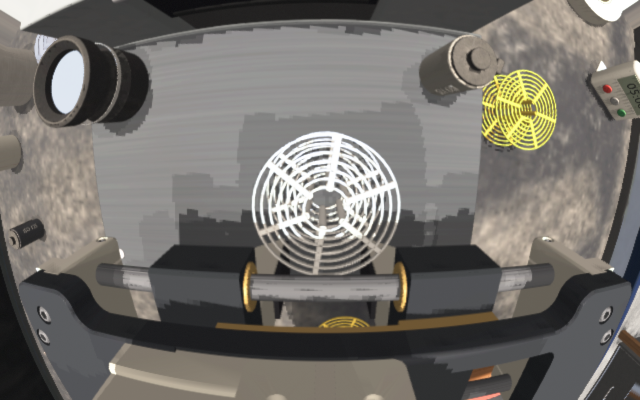

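The reel is centred at (326,203) in front of the two fingers. I start pushing and steer towards +y.

```bash
python3 -m inch '[[[0.565,6,-1,0,0],[0.565,6,-2,0,0],[0.565,6,-2.5,0,0],[0.565,6,-2.5,0,0],[0.565,5,-2.5,0,0],[0.565,3,-1,0,0]]]' >/dev/null
python3 - <<'E'
from h import *
st()
from cell import eyes,arm
s=arm.observe(); d=eyes.get_image("wrist"); f=d["frame"]; cv2.imwrite("pics/w4.png",f)
hsv=cv2.cvtColor(f,cv2.COLOR_BGR2HSV); m=((hsv[...,1]<40)&(hsv[...,2]>190)).astype(np.uint8)
m[:, :230]=0; m[:,430:]=0; m[:70]=0; m[245:]=0
c=max(cv2.findContours(cv2.morphologyEx(m,cv2.MORPH_CLOSE,np.ones((9,9))),0,1)[0],key=cv2.contourArea)
(x,y),r=cv2.minEnclosingCircle(c); print(x,y,r,tob(wz(d,s,(x,y),.126))*1000)
E
```

```text
t 4.25 box xy mm [-107.7  -17.1] z 97.3 yaw err deg 0.12 tilt [ 0.014 -0.006 -1.   ] w mm 40.2 F [-0.3  0.5 -0.2]
324.7911071777344 204.0 73.96038818359375 [-69.63053458 -17.41939007]
```

View pics/w4.png

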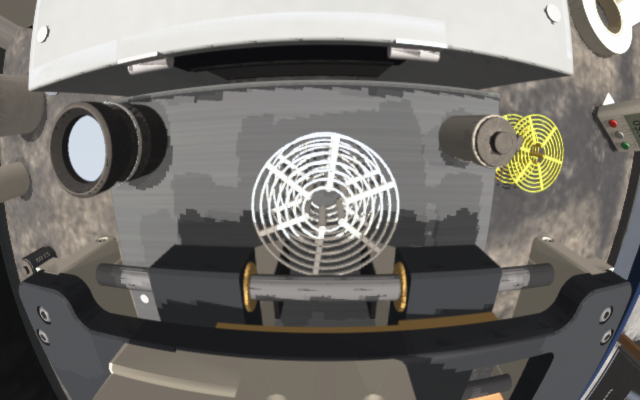

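The cradle works. The reel is at box (-70, -17), 38 mm ahead of the TCP and not tipped. I keep steering to y ≈ 0.

```bash
python3 -m inch '[[[0.565,5,-2.5,-1,0],[0.565,5,-2.5,0,0],[0.565,5,-2.5,0,0],[0.565,5,-2.5,0,0],[0.565,5,-2,0,0],[0.565,3,-1,0,0]]]' >/dev/null
python3 - <<'E'
from h import *
st()
from cell import eyes,arm
s=arm.observe(); d=eyes.get_image("wrist"); f=d["frame"]; cv2.imwrite("pics/w5.png",f)
for n,q,z in (("reel",(325,204),.126),): print(n,tob(wz(d,s,q,z))*1000)
E
```

```text
t 4.9 box xy mm [-77.3  -2.9] z 98.7 yaw err deg 0.12 tilt [ 0.014 -0.006 -1.   ] w mm 40.2 F [-0.1 -1.  -0.4]
reel [-39.66834088  -3.31157425]
```

View pics/w5.png

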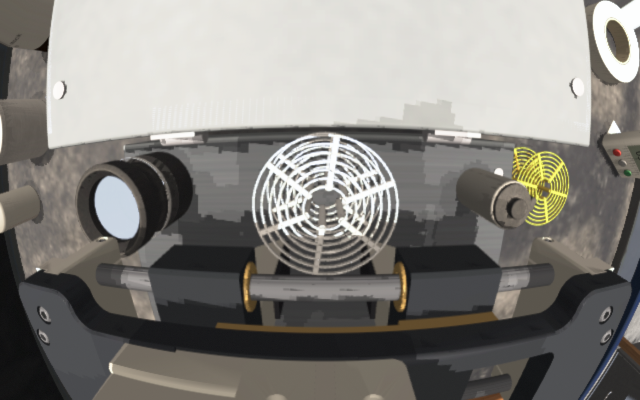

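The reel is at (-40, -3), inside the ±62 opening and about to touch the flap. I push it straight through.

```bash
python3 -m inch '[[[0.565,6,-1,0,0],[0.565,6,-1,0,0],[0.565,6,-0.5,0,0],[0.565,6,0,0,0],[0.565,5,0,0,0]]]' >/dev/null
python3 - <<'E'
from h import *
st()
from cell import eyes
cv2.imwrite("pics/w6.png",eyes.get_image("wrist")["frame"])
cv2.imwrite("pics/s6.png",cv2.resize(eyes.get_image("side")["frame"][100:300,220:480],None,fx=3,fy=3))
E
```

```text
t 5.45 box xy mm [-46.3  -0.2] z 99.0 yaw err deg 0.11 tilt [ 0.013 -0.007 -1.   ] w mm 40.0 F [-0.9  0.8  0.8]
```

View pics/w6.png

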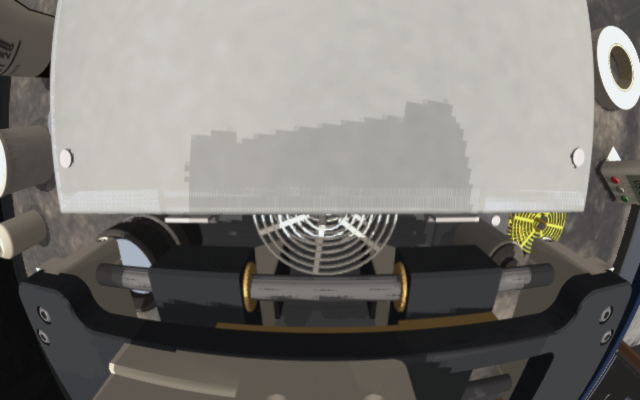

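View pics/s6.png

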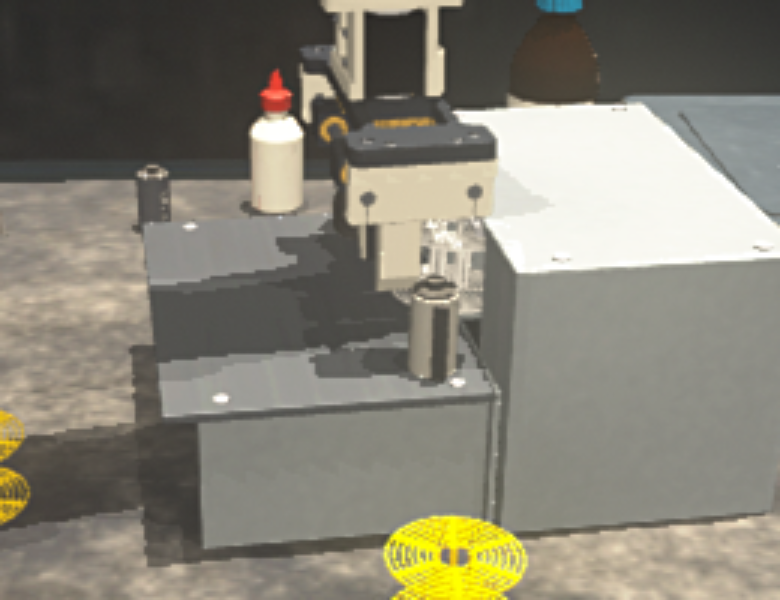

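The reel is half-way through the doorway, with its centre at about -8 mm. The cassette at (435,325 in the crop) is untouched. I give the last push to about +11 mm.

```bash
python3 -m inch '[[[0.565,6,0,0,0],[0.565,6,0,0,0],[0.565,4,0,0,0],[0.565,2,0,0,0]]]' >/dev/null
python3 - <<'E'
from h import *
st()
from cell import eyes
cv2.imwrite("pics/w7.png",eyes.get_image("wrist")["frame"])
E
```

```text
t 5.95 box xy mm [-26.5  -0.4] z 99.4 yaw err deg 0.1 tilt [ 0.014 -0.006 -1.   ] w mm 40.0 F [ 0.2 -0.9  0.5]
```

View pics/w7.png

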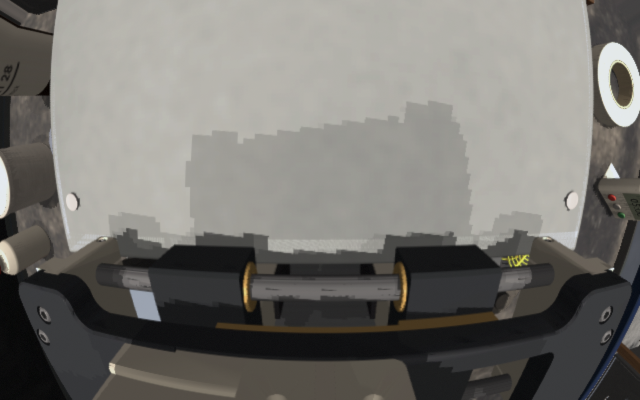

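The reel no longer shows between the fingers. I draw straight back along the shelf and look into the doorway.

```bash
python3 -m inch '[[[0.565,-10,0,0,0],[0.565,-20,0,0,0],[0.565,-30,0,0,0],[0.565,-30,0,-1,0],[0.565,-30,0,-1,0],[0.565,-20,0,-5,0],[0.565,0,0,-5,0],[0.565,0,0,0,0]]]' >/dev/null
python3 - <<'E'
from h import *
st()
from cell import eyes
cv2.imwrite("pics/w8.png",eyes.get_image("wrist")["frame"])
cv2.imwrite("pics/s8.png",cv2.resize(eyes.get_image("side")["frame"][100:300,220:480],None,fx=3,fy=3))
E
```

```text
t 6.8 box xy mm [-178.1   -0.7] z 108.9 yaw err deg 0.09 tilt [ 0.012 -0.008 -1.   ] w mm 39.9 F [ 0.6 -0.2  0.4]
```

View pics/w8.png

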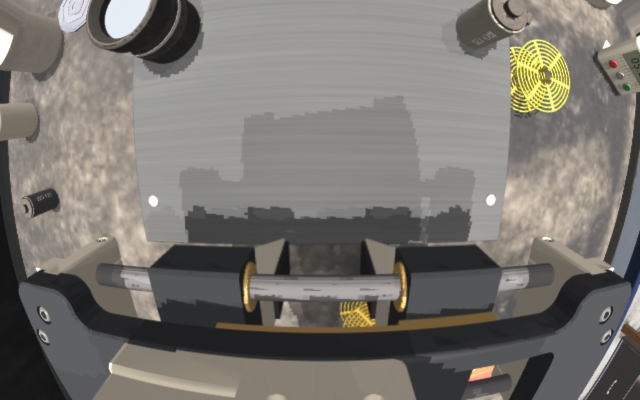

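View pics/s8.png

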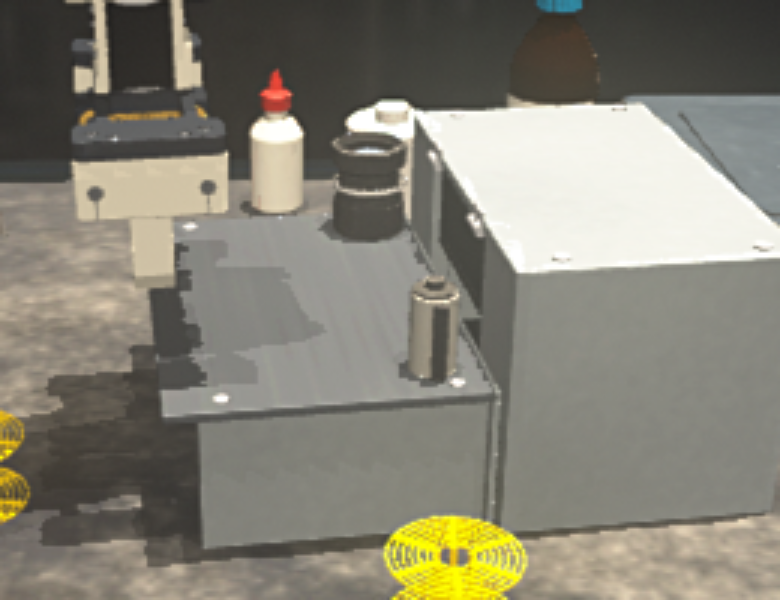

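The shelf is clear, and the loupe and cassette stand where they did. I back off and up to check the flap, comparing it with the first pictures.

```bash
python3 -m inch '[[[0.565,-20,0,-30,0],[0.565,-20,0,-30,0],[0.565,-20,0,-30,0],[0.565,-10,0,-10,0],[0.565,0,0,0,0],[0.565,0,0,0,0],[0.565,0,0,0,0],[0.565,0,0,0,0]]]' >/dev/null
python3 - <<'E'
from h import *
st()
from cell import eyes
cv2.imwrite("pics/w9.png",eyes.get_image("wrist")["frame"])
for n in ("side","top"):
    a=cv2.imread(f"pics/{n}0.png"); b=eyes.get_image(n)["frame"]
    d=cv2.absdiff(a,b).max(2); 
    x0,y0,w,h_ = (330,130,80,110) if n=="side" else (250,140,130,110)
    print(n,"changed px",(d[y0:y0+h_,x0:x0+w]>40).sum())
    cv2.imwrite(f"pics/{n}9.png",cv2.resize(np.hstack([a[y0:y0+h_,x0:x0+w],b[y0:y0+h_,x0:x0+w]]),None,fx=3 if n=="top" else 5,fy=3 if n=="top" else 5,interpolation=cv2.INTER_CUBIC))
E
```

```text
t 7.7 box xy mm [-244.9    0.8] z 207.3 yaw err deg 0.14 tilt [ 0.01  -0.005 -1.   ] w mm 40.1 F [-0.8 -0.3 -0.1]
side changed px 49
top changed px 868
```

View pics/side9.png

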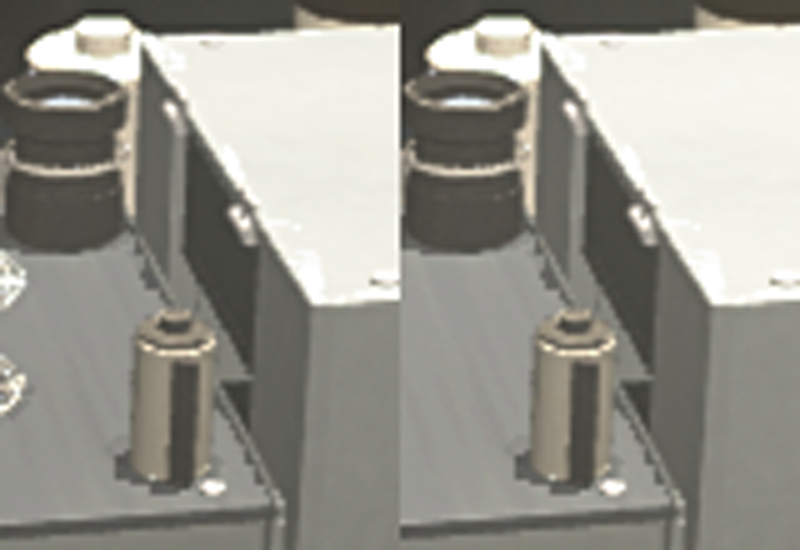

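View pics/top9.png

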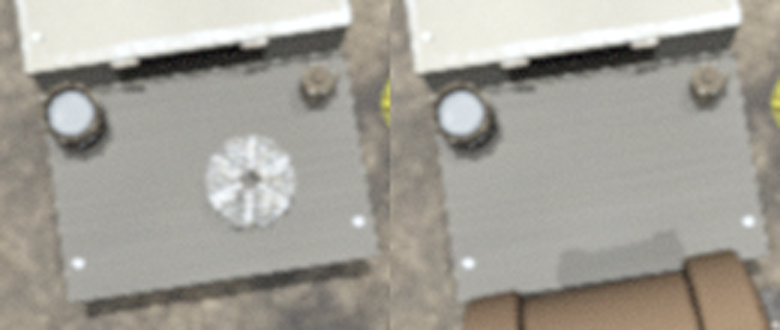

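View pics/w9.png

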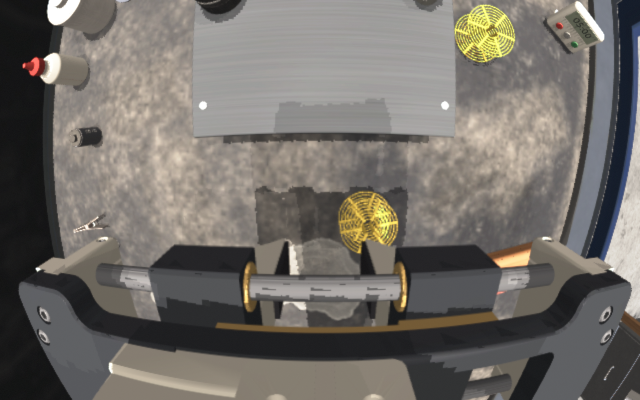

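The before and after crops match at the doorway: the flap hangs shut, the loupe and cassette are unmoved, and the reel is off the shelf. The arm is clear of everything.

```bash
python3 -c "
import h;h.st()
from cell import workorder; print(workorder.sign_off())"
```

```text
t 7.85 box xy mm [-245.2    0.8] z 207.5 yaw err deg 0.14 tilt [ 0.01  -0.005 -1.   ] w mm 39.8 F [ 0.9 -0.8  0.6]
the job is handed in; nothing more can be done
None
```

The white reel went through the flap into the box, and I handed the job in at about 7.9 s. I pushed it flat along the shelf, cradled behind two fingers set 40 mm apart. I steered it from box y = -31 mm to about 0 so it cleared the right jamb. I stopped with its centre about 11 mm past the flap plane (21 mm past the shelf's end), then drew back and up.

**Last checks:**
- **Shelf:** the reel is gone from the shelf in every view.
- **Flap and doorway:** in the side view they look the same as in the first picture, so the flap hangs shut.
- **Loupe and cassette:** they stand where they were in both the side and top views.
- **Forces:** readings between moves stayed at about 1–2 N, with nothing touching the robot at the end.

**What did not go to plan or could not be checked:**
- **Drift:** the arm drifted about 14 mm sideways during the descent behind the reel. I corrected it before contact.
- **Reel inside the box:** no camera sees the inside of the closed box. That the reel lies on the inner floor is inferred from its absence and the shut flap.

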